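# Mount a fresh practice block and turn the indexing table on one notch

## Robot

A 6-joint arm with a two-finger parallel gripper is mounted at the origin on the work surface. World frame = base frame: x ahead of the robot, y to its left, z up, the work surface at z = 0. Lengths are in mm, angles in rad, forces in N, time in s.
With the tool pointing down it reaches from about 300 to 775 mm from the base axis. Payload 14.6 kg.
Tool frame: the origin (TCP) lies midway between the tips of the shut fingers; the grasp point (between the pads) lies 19 mm behind it (manip.hold_point_z is the distance from the TCP to the grasp point, in mm); z points along the fingers, y is the direction in which the jaws open and shut (so a half turn about z gives the same grasp; the last joint's range is limited). The gripper opens to 94 mm and grips with 3 to 60 N. Pads are 16 mm wide; open, the fingers measure 119 mm over their backs; the gripper's body (75 mm by 177 mm) begins 78 mm behind the grasp point.
Start: joints at [-1.254, 0.3, 1.521, -0, 1.321, -0.067], TCP at [205.938, -509.979, 205.446] pointing down, gripper open.
Joint ranges: [-3.03, 3.03], [-0.79, 2.21], [0.23, 2.52], [-1.04, 4.18], [0, 3.07], [-2.55, 2.55]. Speed limits (rad/s): [2.22, 2.22, 2.57, 3.14, 3.14, 3.14].

## Interface

Orientations are given as [roll, pitch, yaw] about the fixed x, y, z axes, in that order (R = Rz(yaw) Ry(pitch) Rx(roll)).
In Python, from cell import manip gives the robot as it stands.
- The arm moves only by the shell command python3 -m crank 'ROWS' [OPENING] [FORCE]. ROWS is JSON, a list of rows, each an object with "offset": the shift along the world's x, y, z in m, a list of three; "spin": the turn about the world's z in degrees. In form: [{"offset": [dx, dy, dz], "spin": spin}, ...]. A call has exactly 8 rows; each row is the pose to reach, as a shift and turn from the pose measured when the call began; what a row does not reach only later rows make up. A row lasts 1/12 s, in which the tool goes at most 41.7 mm and 7.16 degrees, less where a joint would pass 70% of its speed; a pose out of reach is approached as far as the arm can. A call with a gripper value outside its range is refused whole. OPENING is the opening, from 0 (shut) to 1 (fully open), set as the call begins (- or left out, the last holds). The fingers move at their own pace and stop on an object; FORCE is the grip in N (left out, the last holds). Time passes only in rows, so rows that repeat a pose let the fingers close, or fill a call up. It gives the time, the measured TCP pose, the force and the opening at its end, in the units of the state.
- manip.read_state(): the state, without advancing time (a new reading comes with each control period).
- manip.camera(name): name is "scene" or "top" or "wrist"; returns a dict with "pixels" (400x640x3 uint8, red, green, blue), "fx", "fy", "cx", "cy" (pixels), "extrinsics" (4x4, takes a point from world to camera coordinates); the wrist camera has in their place "hand_eye" (4x4, takes a point from camera to tool coordinates, whose origin is the TCP and whose axes are the flange's). Camera axes: x right, y down, z forward; pixel columns grow to the right and rows downward; lengths in mm; the calibration is good to about 2 mm. The wrist camera is an equidistant fisheye: a pixel r from the principal point sees the ray r / f radians off the axis. A picture is of the moment at which its call begins: read the wrist's pose just before it. There is no depth.
- manip.sign_off(): hands the job in, once; it reports no verdict.
Trained networks look in a picture, given as the dict that the camera call returned (one of the last four; its "shot" number tells which), for a name from the list of things; names that differ only in an ending like _2 or _b are one class to them, and where a whole thing is asked for, a point or a joint stands for the part that bears it (a point fixed in the world has none). Each returns a list of dicts, best first, with "conf" (0 to 1); they miss things now and then, are a little off and sometimes report something else, mostly with a low value. They report only what shows in the picture. A call takes as long as a camera call.
- manip.search_frame(picture, name): "location" ([x, y, z] in mm, in world coordinates, good to about 4 mm: the middle of the surface that is visible of it).
- manip.masks_of(picture, name): "mask" (400x640 bool, what is visible of it).
The state is a dict: "clock": time; "joints": joint angles; "qd": joint speeds; "effort": joint torques, N m; "eef_pos": TCP position; "eef_rot": TCP orientation; "wrist_force": force on the tool from outside, world axes, zero at the start; "moment": the same for the moment, N m; "finger_gap": finger opening in mm.
Only numpy, scipy, OpenCV 4.12 (cv2) and the standard library are available. Lean on these libraries where they do the work, as an engineer would, in place of code of your own. Each camera call takes 0.05 s, during which the arm holds its last target. There are 200 camera calls.

## Task

Fold the carton's lid flap right back past upright so that it stays open, and move the practice block from the carton into the pocket of the indexing turntable, lying flat between the four corner angles, cork side up. Index the turntable one notch anticlockwise as seen from above: lift the spring pull ring, bring its pin round to the very next notch and let it drop fully home there, so the plate is locked again. Leave the other things on the bench where they are.

Things in the scene. Friction and masses are not known exactly. Their poses are not given: they have to be found in the camera images.
- indexer: Bench indexing turntable, bolted down (does not move), about 230 mm across. Origin: on its vertical turning axis at bench level. A steel ring with 8 notches 45 degrees apart, each 10 mm wide and open to the rim, lies round it (ring 172 to 224 mm across, its top 36 mm above the bench); the first notch lies on the -x side of its own frame. Above it turns an aluminium plate 170 mm across, its top 49 mm above the bench, with an index arm over the notched ring.
- plate (a joint): Turn of the round plate about the vertical axis, rad, positive anticlockwise as seen from above. It starts at 0 (locked in the first notch, with up to 0.01 rad of play); the next notch anticlockwise is at 0.785. When unlocked it turns against a light friction (about 0.12 N m) and stays where it is left.
- plunger (a joint): Rise of the spring index pin and its ring, m: 0 = fully home in a notch, the plate locked; above 0.010 = pin clear of the notched ring, the plate can turn; 0.015 = upper stop. A spring pushes it down with 4 N when home and 8 N at the stop. Let go between notches, the round-nosed 8 mm pin rides on the ring at 0.010 and drops by itself into a notch it is brought over (centred to within about 2.5 mm).
- ring (a point): Centre of the pull ring on top of the index pin, 98.5 mm above the bench when home. Upright round steel eye, 39 mm outside diameter, 21 mm hole, bar 9 mm thick; its flat plane holds the vertical and the turntable's radius, so the 9 mm thickness is pinched along the tangent (this point's y axis) from above. It stands 100 mm from the turning axis, on the plate's -x side, does not swivel, and turns with the plate. The bush and arm below it reach 73 mm above the bench.
- tray (a point): Centre of the pocket on the plate's top face (49 mm above the bench), on the turning axis; turns with the plate. The pocket is 90 mm along this x axis (which points away from the ring) and 56 mm along y, between four steel corner angles 10 mm high and 4 mm thick; the middle 54 mm of its long sides and 24 mm of its short sides are open.
- block: Fresh practice block: wood with a cork top face, 80 mm along its x, 46 mm along its y, 30 mm high, 50 to 110 g, lying loose in the carton. Origin: centre of its underside, z up. Which way round its long axis points does not matter.
- carton: Small cardboard carton, fixed to the bench, 112 mm along its x, 136 mm along its y, 52 mm high, wall and floor 3 mm. Origin: centre of its underside. Its lid flap is hinged on its +x top edge; two end flaps are already folded out at the y ends (they reach 16 mm beyond them).
- flap (a joint): Opening angle of the carton's lid flap, rad: 0 = shut flat over the carton, 1.57 = upright, 2.6 = as far back as it goes. It starts half open (0.85 to 1.15). Its crease is stiff enough that it stays where it is left and moves with about 1 N.
- flap_hinge (a point): Middle of the flap's hinge line, on the carton's +x top edge, 52 mm above the bench; the line runs along the carton's y.
- flap_edge (a point): Middle of the flap's free edge, 108 mm from the hinge line. The flap is 132 mm wide and 3 mm thick.
- cup: Bystander, leave where it is: white plastic cup, open, 70 mm across and 75 mm tall. Origin: centre of its underside.
- needle_holder: Bystander, leave where it is: steel needle holder with two finger bows, lying flat, about 150 x 60 x 8 mm. Origin: centre of its underside.
- loupes: Bystander, leave where it is: black magnifying spectacles with two barrels, about 175 x 140 x 37 mm. Origin: centre of its underside.
- steel_tray: Bystander, leave where it is: empty steel tray, 110 x 190 x 26 mm. Origin: centre of its underside.
- board: Bystander, leave where it is: orange plastic board, 260 x 170 x 12 mm, lying flat. Origin: centre of its underside.
- scalpel: Bystander, leave where it is: steel scalpel handle with blade, 120 mm long, lying on the orange board. Origin: centre of its underside.
- bottle: Bystander, leave where it is: white plastic bottle, 64 mm across and 160 mm tall, standing. Origin: centre of its underside.
- jar: Bystander, leave where it is: glass jar with a steel lid, 72 mm across and 85 mm tall, standing. Origin: centre of its underside.

How it is judged (in metres and radians):
At the end, for the whole second after the job is handed in: Flap past upright (over 1.6 rad). Block at rest in the pocket, cork up and flat: within 10 mm of its centre, 4 mm of the plate, 0.08 rad of level, long axes within 0.3 rad. Plate in the next notch anticlockwise (0.785 rad within 0.03), index pin home (under 3 mm) (value of joint flap above 1.6 rad and horizontal distance between block and tray below 0.01 m and z of block in the frame of tray between -0.004 and 0.004 m and angle between block's own z axis and vertical below 0.08 rad and angle between the x axis of block and the x axis of tray, either way round below 0.3 rad and linear speed of block below 0.02 m/s and value of joint plate between 0.7554 and 0.8154 rad and value of joint plunger below 0.003 m); the robot touches nothing.
It fails at once if a bystander is moved more than 30 mm (distance of any of cup, needle_holder, loupes, steel_tray, board, scalpel, bottle, jar from where it was at the start of the episode above 0.03 m).
It also fails if it takes over 67 s, if anything falls off the work surface, if the arm or the gripper's body presses on something with over 40 N, if the wrist force passes 120 N, or if a joint passes its speed limit or range.

## Working session

There is one attempt and no reset: what is moved stays moved. The work goes in short steps, Python scripts to look and compute and a shell command to move; the robot and the scene stay as the last step left them, time stands still between calls to the robot, and variables do not carry over. Pictures are saved under pics/ and viewed, about 8 in all and at most 12, crops included, and the job is handed in when it is done.

```bash
mkdir -p pics; ls; python3 - <<'E'
from cell import manip
import cv2,numpy as np
s=manip.read_state();print(s)
ims=[]
for n in("scene","top"):
    p=manip.camera(n);ims.append(p["pixels"]);cv2.imwrite(f"pics/{n}0.png",p["pixels"][...,::-1])
    print(n,p["fx"],p["cx"],p["cy"],np.round(p["extrinsics"],3).tolist())
    for t in["indexer","ring","tray","block","carton","flap","flap_edge","flap_hinge","cup","bottle","jar","board","steel_tray","loupes","needle_holder"]:
        r=manip.search_frame(p,t)[:2]
        print(t,[(np.round(d["location"]).tolist(),round(d["conf"],2)) for d in r])
E
```

```text
pics
{'clock': 0.0, 'joints': array([-1.25363931e+00,  3.00471781e-01,  1.52157900e+00, -2.80422424e-05,
        1.32068696e+00, -6.65815364e-02]), 'qd': array([ 0.00202448, -0.00034984, -0.00117185, -0.00090777,  0.00039663,
       -0.00012963]), 'effort': array([-5.46589145e-04, -5.31802046e+01, -3.52736986e+01,  7.07854866e-02,
        2.43411813e-02, -9.38010339e-05]), 'eef_pos': array([ 205.83317607, -509.75245636,  204.88683514]), 'eef_rot': array([-3.14044829e+00, -4.90838606e-05,  3.83745482e-01]), 'wrist_force': array([ 1.04597997, -0.71096106, -0.85496406]), 'moment': array([-0.07957103,  0.07940717,  0.00273002]), 'finger_gap': 93.80935512560494}
scene 436.62549344581254 319.97702469007606 197.52018916884788 [[-0.852, 0.522, 0.023, 514.556], [0.305, 0.532, -0.79, -116.194], [-0.425, -0.666, -0.613, 1781.95], [0.0, 0.0, 0.0, 1.0]]
indexer [([515.0, -191.0, 51.0], 0.73)]
ring [([405.0, -216.0, 96.0], 0.58)]
tray [([502.0, -211.0, 52.0], 0.77)]
block []
carton [([576.0, 253.0, 67.0], 0.82)]
flap [([572.0, 236.0, 102.0], 0.88)]
flap_edge [([570.0, 244.0, 98.0], 0.97)]
flap_hin
[... 609 characters left out ...]
 0.19)]
tray [([493.0, -213.0, 49.0], 0.95), ([546.0, 232.0, 47.0], 0.59)]
block [([528.0, 220.0, 33.0], 0.69)]
carton [([548.0, 233.0, 51.0], 0.91), ([471.0, -448.0, 105.0], 0.19)]
flap [([571.0, 242.0, 103.0], 0.91)]
flap_edge [([609.0, -462.0, 87.0], 0.58), ([568.0, 237.0, 100.0], 0.56)]
flap_hinge [([568.0, 235.0, 101.0], 0.69)]
cup [([718.0, -2.0, 17.0], 0.52), ([492.0, -213.0, 52.0], 0.44)]
bottle [([472.0, -449.0, 106.0], 0.72), ([564.0, 236.0, 97.0], 0.71)]
jar [([547.0, 231.0, 52.0], 0.61), ([607.0, -465.0, 84.0], 0.58)]
board [([512.0, 498.0, 12.0], 0.72), ([572.0, 238.0, 104.0], 0.56)]
steel_tray [([795.0, -179.0, 2.0], 0.86)]
loupes [([786.0, 187.0, 26.0], 0.73)]
needle_holder []
```

View pics/top0.png

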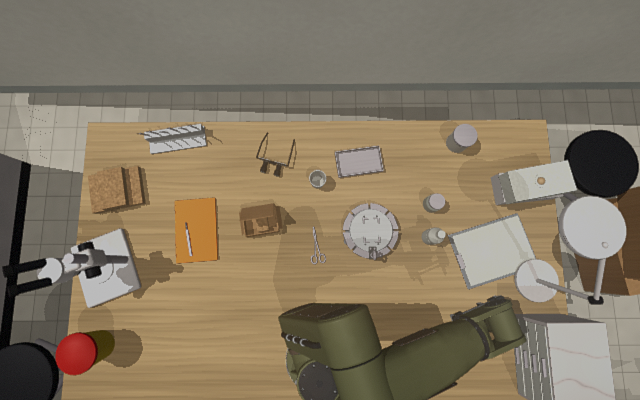

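View pics/scene0.png

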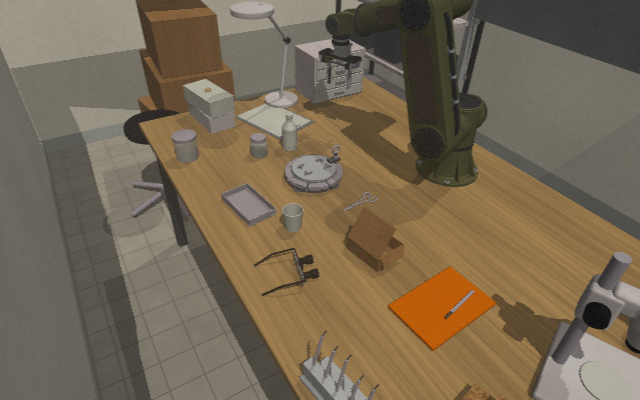

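The bench is as described: the carton is at top px (262,220) with its flap half open, and the turntable is at (370,230) with its ring at (374,253). I'll enlarge both.

```bash
python3 - <<'E'
import cv2,numpy as np
t=cv2.imread("pics/top0.png");s=cv2.imread("pics/scene0.png")
def c(i,x,y,w=66,h=50):return cv2.resize(i[y-h//2:y+h//2,x-w//2:x+w//2],(396,300),interpolation=cv2.INTER_CUBIC)
a=np.vstack([np.hstack([c(t,262,220),c(t,371,230,80,60)]),np.hstack([c(s,375,240,80,60),c(s,318,168,80,60)])])
cv2.imwrite("pics/crop0.png",a)
E
```

```text
(no output)
```

View pics/crop0.png

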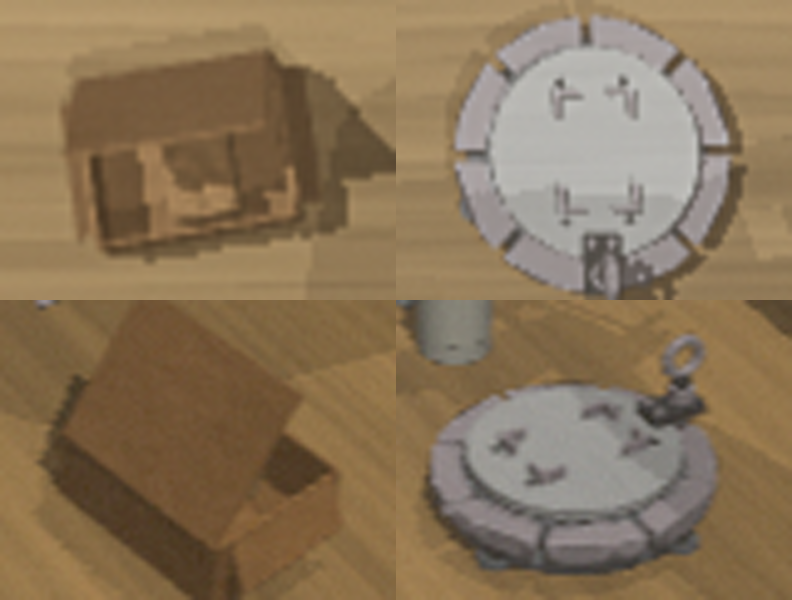

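```bash
python3 -m crank '[{"offset":[0.02,0.028,0.02],"spin":-3},{"offset":[0.045,0.06,0.04],"spin":-6},{"offset":[0.07,0.09,0.06],"spin":-9},{"offset":[0.095,0.125,0.08],"spin":-12},{"offset":[0.12,0.16,0.09],"spin":-15},{"offset":[0.145,0.195,0.1],"spin":-18},{"offset":[0.17,0.23,0.1],"spin":-22},{"offset":[0.18,0.25,0.1],"spin":-22}]' 0; python3 - <<'E'
from cell import manip
import cv2,numpy as np
s=manip.read_state();print(s["eef_pos"],s["eef_rot"],s["joints"])
p=manip.camera("wrist");cv2.imwrite("pics/w1.png",p["pixels"][...,::-1])
print(p["fx"],p["cx"],p["cy"],np.round(p["hand_eye"],3).tolist())
for t in["indexer","ring","tray"]:
    print(t,[(np.round(d["location"]).tolist(),round(d["conf"],2)) for d in manip.search_frame(p,t)[:2]])
E
```

```text
clock: 2.27
eef_pos: [387.0, -258.3, 306.3]
eef_rot: [3.141, -0.001, -0.005]
wrist_force: [0.5, -0.4, 0.5]
finger_gap: 44.6
[ 387.02170524 -258.2713029   306.33087522] [ 3.14068418e+00 -1.32854939e-03 -4.63765035e-03] [-6.67263728e-01  4.53139716e-02  1.58624491e+00  1.01280837e-04
  1.50842749e+00  9.08164621e-01]
309.70691628693146 321.0889071673492 200.32265752200843 [[-0.001, -0.965, -0.263, 74.643], [1.0, -0.001, 0.0, 0.829], [-0.001, -0.263, 0.965, -180.346], [0.0, 0.0, 0.0, 1.0]]
indexer [([497.0, -223.0, 49.0], 0.97)]
ring [([404.0, -222.0, 110.0], 0.48)]
tray [([493.0, -216.0, 50.0], 0.96)]
```

View pics/w1.png

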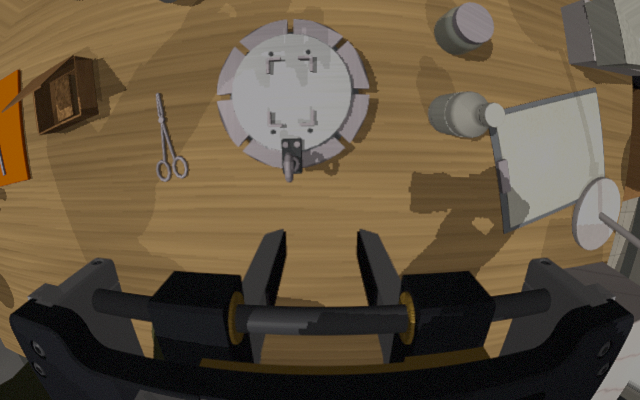

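Wrist view: the plate centre is near (292,93), the ring eye near (290,165), with notch ends at about (291,25), (219,97) and (367,94). The turntable's yaw is close to 0. I'll fit this with the calibration.

```bash
cat > h.py <<'E'
from cell import manip
import cv2,numpy as np
from scipy.spatial.transform import Rotation as R
def shot(n):
    s=manip.read_state();p=manip.camera(n)
    if n=="wrist":
        T=np.eye(4);T[:3,:3]=R.from_euler("xyz",s["eef_rot"]).as_matrix();T[:3,3]=s["eef_pos"]
        p["c2w"]=T@p["hand_eye"]
    else: p["c2w"]=np.linalg.inv(p["extrinsics"])
    p["fish"]=n=="wrist"
    return p
def toz(p,uv,z):
    uv=np.atleast_2d(uv).astype(float);x=(uv[:,0]-p["cx"])/p["fx"];y=(uv[:,1]-p["cy"])/p["fy"]
    if p["fish"]:
        r=np.hypot(x,y)+1e-9;d=np.c_[x/r*np.sin(r),y/r*np.sin(r),np.cos(r)]
    else:d=np.c_[x,y,np.ones_like(x)]
    d=d@p["c2w"][:3,:3].T;o=p["c2w"][:3,3]
    return o+d*((z-o[2])/d[:,2])[:,None]
def mask(p,n):
    r=manip.masks_of(p,n);return (r[0]["mask"].astype(np.uint8),r[0]["conf"]) if r else (None,0)
def contour(m):return max(cv2.findContours(m,cv2.RETR_EXTERNAL,cv2.CHAIN_APPROX_NONE)[0],key=len)[:,0]
E
python3 - <<'E'
from h import *
from scipy.optimize import least_squares
for cam in("wrist","top"):
    p=shot(cam)
    for n in("tray","indexer","plate"):
        m,c=mask(p,n)
        if m is None: print(n,None);continue
        for z in(36,49):
            w=toz(p,contour(m),z)[:,:2]
            f=least_squares(lambda q:np.hypot(*(w-q[:2]).T)-q[2],[500,-215,90],loss="soft_l1",f_scale=1.5).x
            print(cam,n,round(c,2),m.sum(),z,f.round(1))
    if cam=="wrist":
        print(toz(p,[(291,22),(219,97),(367,94)],36).round(1).tolist(), toz(p,[(290,160)],98).round(1),toz(p,[(292,93)],49).round(1))
    m,c=mask(p,"ring")
    if m is not None:
        u=np.argwhere(m)[:,::-1];print("ring",c,len(u),toz(p,[u.mean(0)],98.5).round(1),u.min(0),u.max(0))
E
```

```text
wrist tray 0.97 11539 36 [ 500.2 -215.9   87.2]
wrist tray 0.97 11539 49 [ 499.1 -217.2   84.7]
wrist indexer 0.97 17591 36 [ 499.4 -217.1  110.6]
wrist indexer 0.97 17591 49 [ 498.3 -218.4  107.4]
wrist plate 0.65 11535 36 [ 500.2 -216.    87.2]
wrist plate 0.65 11535 49 [ 499.1 -217.3   84.7]
[[605.6, -216.8, 36.0], [496.7, -109.3, 36.0], [496.8, -326.6, 36.0]] [[ 407.9 -221.2   98. ]] [[ 496.4 -220.    49. ]]
ring 0.62 253 [[ 401.4 -218.8   98.5]] [283 152] [295 179]
top tray 0.79 1362 36 [ 501.7 -217.8   82. ]
top tray 0.79 1362 49 [ 500.6 -215.8   81.3]
top indexer 0.56 2304 36 [ 501.8 -213.7  109.7]
top indexer 0.56 2304 49 [ 500.7 -211.8  108.7]
top plate 0.73 1508 36 [ 499.7 -217.1   86.3]
top plate 0.73 1508 49 [ 498.6 -215.2   85.5]
```

```bash
python3 -m crank '[{"offset":[0.005,0.01,-0.02],"spin":0},{"offset":[0.01,0.02,-0.045],"spin":0},{"offset":[0.013,0.03,-0.075],"spin":0},{"offset":[0.013,0.04,-0.105],"spin":0},{"offset":[0.013,0.04,-0.13],"spin":0},{"offset":[0.013,0.04,-0.145],"spin":0},{"offset":[0.013,0.04,-0.15],"spin":0},{"offset":[0.013,0.04,-0.15],"spin":0}]' 0.4; python3 - <<'E'
from h import *
p=shot("wrist");im=p["pixels"][...,::-1].copy();cv2.imwrite("pics/w2.png",im)
m,c=mask(p,"ring")
print(c)
if m is not None:
    u=np.argwhere(m)[:,::-1];print(len(u),u.min(0),u.max(0),toz(p,[u.mean(0)],98.5).round(1))
    for z in(98.5,118):print(toz(p,contour(m),z)[:,:2].min(0),toz(p,contour(m),z)[:,:2].max(0))
cv2.imwrite("pics/w2c.png",cv2.resize(im[20:300,140:500],(720,560)))
E
```

```text
clock: 3.63
eef_pos: [398.4, -220.2, 154.7]
eef_rot: [-3.141, 0.002, -0.001]
wrist_force: [0.3, 0.3, -0.0]
finger_gap: 37.3
0.63
63 [ 0 45] [22 63] [[585.3 138.   98.5]]
[580.14806681 113.0446227 ] [589.9629892  165.83302678]
[571.3395994  85.4740477] [580.34506707 133.9088949 ]
```

View pics/w2c.png

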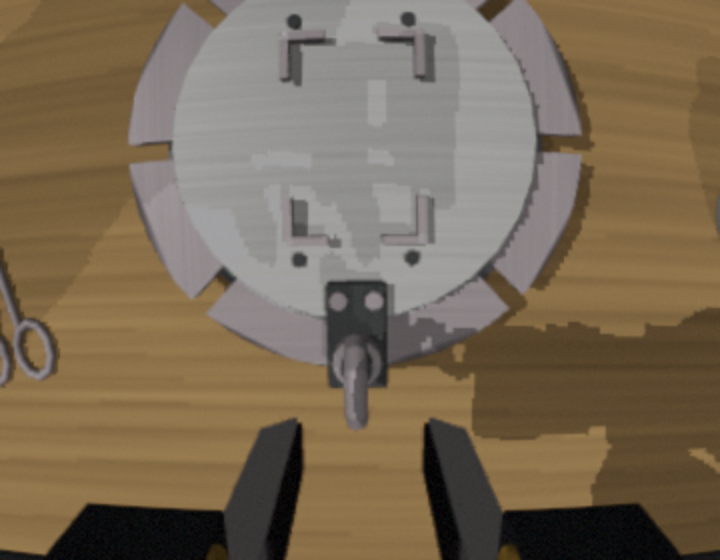

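The ring eye stands edge-on at about (318,193) to (318,232), between the open fingertips at (290,230) and (352,230), about 2 px left of the midline. The notches on both sides are level, so yaw is about 0.

```bash
python3 - <<'E'
from h import *
p=shot("wrist")
print(manip.read_state()["eef_pos"])
q=lambda c:(140+c[0]/2,20+c[1]/2)
print("notches",toz(p,[q((165,152)),q((545,143)),q((220,283)),q((498,282))],36).round(1).tolist())
print("ring z98 mid",toz(p,[q((355,385))],98.5).round(1), "inner end",toz(p,[q((355,350))],98.5).round(1),"outer",toz(p,[q((356,428))],98.5).round(1),toz(p,[q((356,428))],112).round(1))
print("bush/arm end",toz(p,[q((328,385)),q((387,385))],65).round(1).tolist())
print("angles",toz(p,[q((285,35)),q((428,33)),q((290,240)),q((430,240))],59).round(1).tolist())
E
```

```text
[ 399.23061582 -220.74140116  156.60315739]
notches [[498.8, -124.6, 36.0], [502.5, -311.8, 36.0], [432.0, -151.1, 36.0], [432.2, -289.3, 36.0]]
ring z98 mid [[ 398.7 -218.8   98.5]] inner end [[ 413.2 -218.8   98.5]] outer [[ 380.  -219.1   98.5]] [[ 385.3 -219.2  112. ]]
bush/arm end [[388.1, -206.0, 65.0], [388.1, -233.1, 65.0]]
angles [[548.4, -187.7, 59.0], [549.1, -251.3, 59.0], [454.3, -189.4, 59.0], [454.1, -252.3, 59.0]]
```

```bash
python3 -m crank '[{"offset":[0.001,0.002,-0.01],"spin":0},{"offset":[0.001,0.002,-0.025],"spin":0},{"offset":[0.001,0.002,-0.04],"spin":0},{"offset":[0.001,0.002,-0.055],"spin":0},{"offset":[0.001,0.002,-0.065],"spin":0},{"offset":[0.001,0.002,-0.071],"spin":0},{"offset":[0.001,0.002,-0.071],"spin":0},{"offset":[0.001,0.002,-0.071],"spin":0}]' 0.4
python3 -m crank '[{"offset":[0,0,0],"spin":0},{"offset":[0,0,0],"spin":0},{"offset":[0,0,0],"spin":0},{"offset":[0,0,0],"spin":0},{"offset":[0,0,0],"spin":0},{"offset":[0,0,0],"spin":0},{"offset":[0,0,0],"spin":0},{"offset":[0,0,0],"spin":0}]' 0 30
```

```text
clock: 4.45
eef_pos: [400.4, -218.8, 85.9]
eef_rot: [3.141, -0.002, -0.001]
wrist_force: [-0.0, 0.2, 0.0]
finger_gap: 37.7
clock: 5.12
eef_pos: [400.5, -218.8, 86.1]
eef_rot: [3.14, -0.002, -0.001]
wrist_force: [-0.6, 3.0, 4.3]
finger_gap: 8.2
```

```bash
python3 -m crank '[{"offset":[0,0,0.002],"spin":0},{"offset":[0,0,0.005],"spin":0},{"offset":[0,0,0.008],"spin":0},{"offset":[0,0,0.011],"spin":0},{"offset":[0,0,0.013],"spin":0},{"offset":[0,0,0.013],"spin":0},{"offset":[0,0,0.013],"spin":0},{"offset":[0,0,0.013],"spin":0}]'; python3 - <<'E'
import numpy as np
for a in [5,10,15,20,25,30,35,40,45]:
    t=np.radians(a+.5);t0=np.radians(.5);print(a,((np.cos(t0)-np.cos(t))*.1).round(4),((np.sin(t0)-np.sin(t))*.1).round(4))
E
```

```text
clock: 5.78
eef_pos: [400.4, -218.7, 98.9]
eef_rot: [3.141, -0.002, -0.001]
wrist_force: [2.1, 1.3, -7.6]
finger_gap: 8.1
5 0.0005 -0.0087
10 0.0017 -0.0174
15 0.0036 -0.0259
20 0.0063 -0.0341
25 0.0097 -0.0422
30 0.0138 -0.0499
35 0.0186 -0.0572
40 0.024 -0.0641
45 0.0299 -0.0705
```

```bash
python3 -m crank '[{"offset":[0.0005,-0.0087,0],"spin":5},{"offset":[0.0017,-0.0174,0],"spin":10},{"offset":[0.0036,-0.0259,0],"spin":15},{"offset":[0.0063,-0.0341,0],"spin":20},{"offset":[0.0097,-0.0422,0],"spin":25},{"offset":[0.0138,-0.0499,0],"spin":30},{"offset":[0.0186,-0.0572,0],"spin":35},{"offset":[0.0186,-0.0572,0],"spin":35}]'
```

```text
clock: 6.45
eef_pos: [420.0, -276.3, 98.7]
eef_rot: [3.141, -0.003, 0.615]
wrist_force: [6.2, 4.9, -7.7]
finger_gap: 8.2
```

```bash
python3 -m crank '[{"offset":[0.0025,-0.0035,0],"spin":2.5},{"offset":[0.005,-0.0067,0],"spin":5},{"offset":[0.0075,-0.01,0],"spin":7.5},{"offset":[0.0103,-0.0129,0],"spin":9.8},{"offset":[0.0103,-0.0129,0],"spin":9.8},{"offset":[0.0103,-0.0129,-0.004],"spin":9.8},{"offset":[0.0103,-0.0129,-0.008],"spin":9.8},{"offset":[0.0103,-0.0129,-0.013],"spin":9.8}]'
```

```text
clock: 7.12
eef_pos: [430.9, -288.9, 85.8]
eef_rot: [3.14, -0.004, 0.786]
wrist_force: [2.2, 5.9, 37.9]
finger_gap: 8.3
```

```bash
python3 -m crank '[{"offset":[0,0,0.001],"spin":0},{"offset":[0,0,0.001],"spin":0},{"offset":[0,0,0.001],"spin":0},{"offset":[0,0,0.001],"spin":0},{"offset":[0,0,0.001],"spin":0},{"offset":[0,0,0.001],"spin":0},{"offset":[0,0,0.001],"spin":0},{"offset":[0,0,0.001],"spin":0}]' 0.3
python3 -m crank '[{"offset":[0,0,0.02],"spin":0},{"offset":[0,0,0.04],"spin":0},{"offset":[0,0,0.06],"spin":0},{"offset":[0,0,0.07],"spin":0},{"offset":[0,0,0.07],"spin":0},{"offset":[0,0,0.07],"spin":0},{"offset":[0,0,0.07],"spin":0},{"offset":[0,0,0.07],"spin":0}]'
python3 - <<'E'
from h import *
p=shot("wrist");im=p["pixels"][...,::-1].copy();s=manip.read_state()
print(s["wrist_force"],s["eef_pos"])
cv2.imwrite("pics/w3c.png",cv2.resize(im[20:300,140:500],(720,560)))
E
```

```text
clock: 7.78
eef_pos: [430.9, -288.9, 86.8]
eef_rot: [3.14, -0.004, 0.786]
wrist_force: [-0.1, -0.3, 0.2]
finger_gap: 28.6
clock: 8.45
eef_pos: [430.5, -288.6, 155.6]
eef_rot: [-3.141, -0.004, 0.786]
wrist_force: [-0.5, -0.2, -0.9]
finger_gap: 28.4
[-0.09708631 -0.50872107  0.66784412] [ 430.57640994 -288.6517074   155.74628416]
```

View pics/w3c.png

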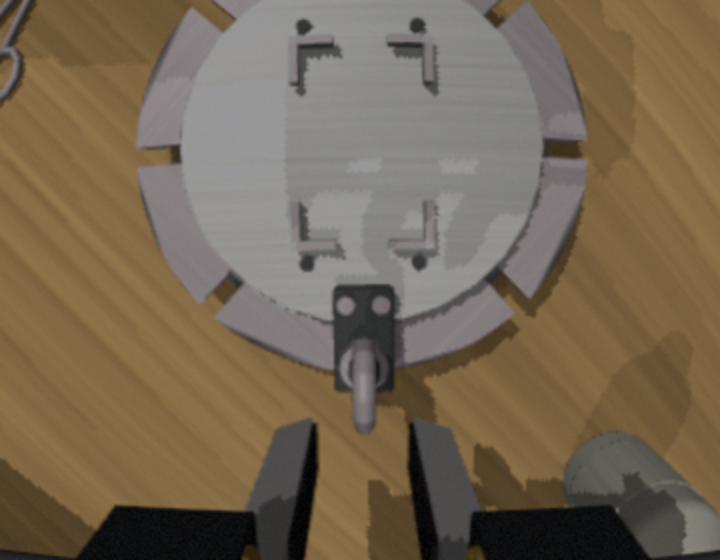

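In the arm's own frame the eye sits just as it did before indexing: its outer end is about 42 px past the arm end, against 43 px before, and a raised pin would add about 9. So the pin looks home and the notch angle is right. Next, the carton.

```bash
python3 -m crank '[{"offset":[0,0.01,0.035],"spin":-4},{"offset":[0,0.03,0.07],"spin":-9},{"offset":[0,0.06,0.095],"spin":-14},{"offset":[0,0.1,0.105],"spin":-19},{"offset":[0,0.14,0.11],"spin":-24},{"offset":[0,0.18,0.11],"spin":-29},{"offset":[0,0.22,0.11],"spin":-34},{"offset":[0,0.26,0.11],"spin":-36}]' 0
python3 -m crank '[{"offset":[0,0.04,0],"spin":0},{"offset":[0,0.08,0],"spin":0},{"offset":[0,0.12,0],"spin":0},{"offset":[-0.01,0.16,0],"spin":0},{"offset":[-0.02,0.19,0],"spin":0},{"offset":[-0.03,0.22,0],"spin":0},{"offset":[-0.03,0.23,0],"spin":0},{"offset":[-0.03,0.23,0],"spin":0}]'
python3 - <<'E'
from h import *
p=shot("wrist");im=p["pixels"][...,::-1].copy();s=manip.read_state()
print(s["eef_pos"],s["eef_rot"])
cv2.imwrite("pics/w4.png",im)
for t in["carton","flap","flap_edge","flap_hinge","block"]:
    print(t,[(np.round(d["location"]).tolist(),round(d["conf"],2)) for d in manip.search_frame(p,t)[:2]])
E
```

```text
clock: 9.17
eef_pos: [430.0, -26.9, 265.4]
eef_rot: [-3.141, -0.004, 0.152]
wrist_force: [1.3, 0.1, 0.4]
finger_gap: 0.3
clock: 9.83
eef_pos: [399.6, 204.7, 264.8]
eef_rot: [-3.141, -0.003, 0.155]
wrist_force: [0.2, -0.3, -0.7]
finger_gap: 0.6
[399.95198543 203.42807056 264.86391466] [ 3.14152401e+00 -2.86216996e-03  1.54125796e-01]
carton [([543.0, 234.0, 54.0], 0.8)]
flap [([566.0, 240.0, 104.0], 0.59), ([772.0, -202.0, 2.0], 0.44)]
flap_edge [([564.0, 234.0, 111.0], 0.73)]
flap_hinge [([566.0, 239.0, 114.0], 0.86), ([497.0, -206.0, 50.0], 0.38)]
block [([529.0, 228.0, 34.0], 0.56)]
```

View pics/w4.png

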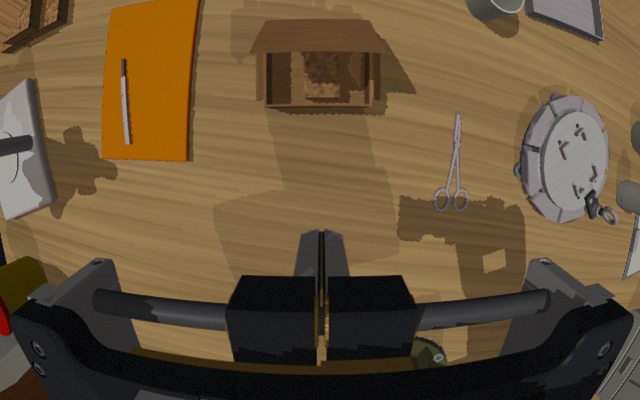

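The carton lies squarely to the tool, with its near rim at (266,105) to (371,104). The flap runs from its free edge at (250,52)–(387,52) up to its hinge at (265,22)–(372,20), and the block shows at (323,75).

```bash
python3 - <<'E'
from h import *
p=shot("wrist")
r=toz(p,[(266,105),(371,104)],52);print("near rim",r.round(1).tolist(),np.arctan2(*( (r[0]-r[1])[:2]*[-1,1])), np.linalg.norm(r[0]-r[1]))
for z in(130,140,150):
    e=toz(p,[(250,52),(387,52)],z);print("edge",z,e.round(1).tolist(),np.linalg.norm(e[0]-e[1]))
m,c=mask(p,"block");u=contour(m);w=toz(p,u,33);print("block",c,w.min(0),w.max(0),w.mean(0),cv2.minAreaRect(w[:,:2].astype(np.float32)),u.min(0),u.max(0))
E
```

```text
near rim [[482.0, 284.2, 52.0], [502.8, 153.0, 52.0]] 0.15743377839030825 132.8151431693126
edge 130 [[534.0, 295.1, 130.0], [554.5, 156.6, 130.0]] 139.92508174625712
edge 140 [[532.1, 292.4, 140.0], [551.9, 158.4, 140.0]] 135.49600659571942
edge 150 [[530.2, 289.8, 150.0], [549.4, 160.2, 150.0]] 131.06693144518158
block 0.82 [498.00013389 197.62018946  33.        ] [565.6406493  250.79537834  33.        ] [531.35466248 224.3041414   33.        ] ((531.1075439453125, 224.50271606445312), (64.19476318359375, 45.896148681640625), 8.676416397094727) [301  52] [336  99]
```

```bash
python3 -m crank '[{"offset":[0.01,0.003,-0.02],"spin":0},{"offset":[0.025,0.005,-0.045],"spin":0},{"offset":[0.045,0.009,-0.075],"spin":0},{"offset":[0.065,0.012,-0.105],"spin":0},{"offset":[0.085,0.015,-0.13],"spin":0},{"offset":[0.1,0.017,-0.15],"spin":0},{"offset":[0.103,0.017,-0.16],"spin":0},{"offset":[0.103,0.017,-0.16],"spin":0}]'
python3 -m crank '[{"offset":[0.015,0.002,0],"spin":0},{"offset":[0.035,0.005,0],"spin":0},{"offset":[0.055,0.008,0],"spin":0},{"offset":[0.075,0.012,0],"spin":0},{"offset":[0.095,0.015,0],"spin":0},{"offset":[0.115,0.018,0],"spin":0},{"offset":[0.13,0.02,0],"spin":0},{"offset":[0.138,0.022,0],"spin":0}]'
```

```text
clock: 10.9
eef_pos: [502.7, 218.6, 103.1]
eef_rot: [3.141, 0.0, 0.15]
wrist_force: [-0.3, -0.3, 0.1]
finger_gap: 0.2
clock: 11.57
eef_pos: [641.7, 240.5, 105.1]
eef_rot: [3.141, -0.002, 0.15]
wrist_force: [-1.1, -0.5, 0.3]
finger_gap: 0.1
```

```bash
python3 -m crank '[{"offset":[-0.015,-0.002,0],"spin":0},{"offset":[-0.04,-0.006,0.02],"spin":0},{"offset":[-0.07,-0.011,0.04],"spin":0},{"offset":[-0.1,-0.016,0.06],"spin":0},{"offset":[-0.13,-0.02,0.08],"spin":0},{"offset":[-0.145,-0.023,0.09],"spin":0},{"offset":[-0.145,-0.023,0.095],"spin":0},{"offset":[-0.145,-0.023,0.095],"spin":0}]' 0.7
python3 - <<'E'
from h import *
p=shot("wrist");im=p["pixels"][...,::-1].copy();s=manip.read_state()
print(s["eef_pos"],s["eef_rot"])
cv2.imwrite("pics/w5.png",im)
m,c=mask(p,"block")
if m is not None:
    u=contour(m);w=toz(p,u,33);print("block",c,w.min(0),w.max(0),cv2.minAreaRect(w[:,:2].astype(np.float32)),u.min(0),u.max(0))
E
```

```text
clock: 12.23
eef_pos: [496.8, 217.7, 203.2]
eef_rot: [-3.141, -0.006, 0.15]
wrist_force: [0.1, 0.1, 0.3]
finger_gap: 50.4
[497.07217654 217.55585842 201.67239203] [-3.14134259 -0.00434162  0.1495315 ]
block 0.93 [497.81323248 196.65058225  33.        ] [583.29229459 254.70085435  33.        ] ((540.263671875, 225.90545654296875), (80.2880630493164, 47.56843948364258), 9.052294731140137) [298 110] [340 180]
```

View pics/w5.png

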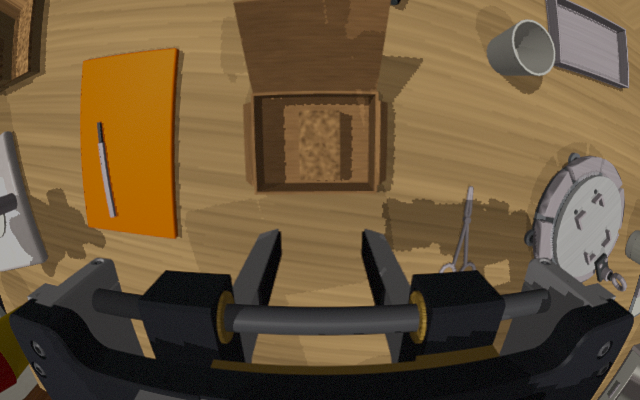

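The flap is folded well back at (310,45). The block lies cork up at (320,143) and is clear to grasp.

```bash
python3 -m crank '[{"offset":[0.012,0.003,-0.015],"spin":0},{"offset":[0.03,0.006,-0.035],"spin":0},{"offset":[0.043,0.008,-0.06],"spin":0.4},{"offset":[0.043,0.008,-0.09],"spin":0.4},{"offset":[0.043,0.008,-0.115],"spin":0.4},{"offset":[0.043,0.008,-0.135],"spin":0.4},{"offset":[0.043,0.008,-0.145],"spin":0.4},{"offset":[0.043,0.008,-0.145],"spin":0.4}]' 0.7
python3 -m crank '[{"offset":[0,0,-0.01],"spin":0},{"offset":[0,0,-0.02],"spin":0},{"offset":[0,0,-0.03],"spin":0},{"offset":[0,0,-0.04],"spin":0},{"offset":[0,0,-0.045],"spin":0},{"offset":[0,0,-0.048],"spin":0},{"offset":[0,0,-0.048],"spin":0},{"offset":[0,0,-0.048],"spin":0}]'
python3 -m crank '[{"offset":[0,0,0],"spin":0},{"offset":[0,0,0],"spin":0},{"offset":[0,0,0],"spin":0},{"offset":[0,0,0],"spin":0},{"offset":[0,0,0],"spin":0},{"offset":[0,0,0],"spin":0},{"offset":[0,0,0],"spin":0},{"offset":[0,0,0],"spin":0}]' 0 20
```

```text
clock: 13.0
eef_pos: [539.1, 224.9, 52.6]
eef_rot: [3.141, 0.002, 0.156]
wrist_force: [0.9, 0.2, -0.2]
finger_gap: 65.6
clock: 13.67
eef_pos: [539.3, 225.0, 4.8]
eef_rot: [3.141, 0.002, 0.156]
wrist_force: [0.1, 0.0, -0.1]
finger_gap: 65.6
clock: 14.33
eef_pos: [539.5, 225.1, 5.2]
eef_rot: [3.141, 0.001, 0.156]
wrist_force: [-2.2, 0.5, 5.3]
finger_gap: 45.9
```

```bash
python3 -m crank '[{"offset":[0,0,0.01],"spin":0},{"offset":[0,0,0.03],"spin":0},{"offset":[0,0,0.055],"spin":0},{"offset":[0,0,0.085],"spin":0},{"offset":[0,0,0.115],"spin":0},{"offset":[0,-0.01,0.145],"spin":0},{"offset":[0,-0.03,0.165],"spin":2},{"offset":[-0.005,-0.06,0.175],"spin":6}]'
python3 -m crank '[{"offset":[-0.005,-0.035,0.005],"spin":5},{"offset":[-0.01,-0.07,0.01],"spin":10},{"offset":[-0.015,-0.11,0.01],"spin":15},{"offset":[-0.02,-0.15,0.01],"spin":20},{"offset":[-0.025,-0.19,0.01],"spin":25},{"offset":[-0.03,-0.23,0.01],"spin":30},{"offset":[-0.03,-0.265,0.01],"spin":30},{"offset":[-0.03,-0.29,0.01],"spin":30}]'
```

```text
clock: 15.0
eef_pos: [535.2, 165.8, 183.6]
eef_rot: [3.141, -0.003, 0.264]
wrist_force: [0.5, 0.1, -1.3]
finger_gap: 45.6
clock: 15.67
eef_pos: [504.5, -127.0, 194.2]
eef_rot: [3.14, -0.003, 0.786]
wrist_force: [0.4, -0.3, -1.4]
finger_gap: 45.9
```

```bash
python3 -m crank '[{"offset":[-0.008,-0.02,0],"spin":0},{"offset":[-0.018,-0.05,0],"spin":0},{"offset":[-0.03,-0.085,0],"spin":0},{"offset":[-0.038,-0.115,0],"spin":0},{"offset":[-0.044,-0.13,0],"spin":0},{"offset":[-0.046,-0.135,0],"spin":0},{"offset":[-0.046,-0.135,0],"spin":0},{"offset":[-0.046,-0.135,0],"spin":0}]'
python3 - <<'E'
from h import *
p=shot("wrist");im=p["pixels"][...,::-1].copy();s=manip.read_state()
print(s["eef_pos"],s["eef_rot"])
cv2.imwrite("pics/w6c.png",cv2.resize(im[0:300,120:520],(800,600)))
E
```

```text
clock: 16.33
eef_pos: [458.6, -261.4, 194.3]
eef_rot: [3.141, -0.003, 0.786]
wrist_force: [0.9, 1.1, -0.7]
finger_gap: 46.1
[ 458.78155453 -261.06103063  194.29216732] [ 3.14052903e+00 -2.82326392e-03  7.87114172e-01]
```

View pics/w6c.png

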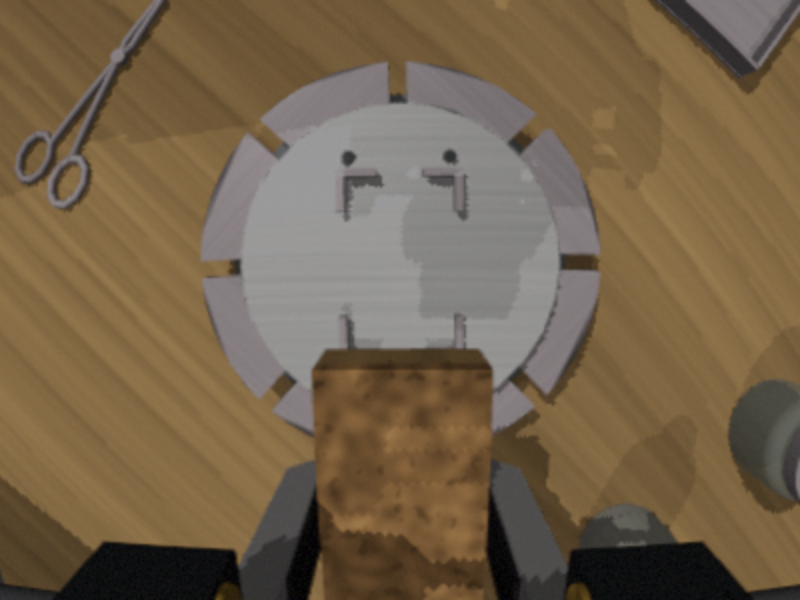

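The empty pocket is square to the tool and lines up with the notches. The far corner angles are at crop (337,168) and (467,168), and the held block is level with its cork up.

```bash
python3 - <<'E'
from h import *
from scipy.optimize import least_squares
p=shot("wrist");s=manip.read_state()
q=lambda c:(120+c[0]/2,c[1]/2)
a=toz(p,[q((337,169)),q((467,169))],59)[:,:2];d=a[0]-a[1];print(a.round(1),np.linalg.norm(d),"yaw",np.arctan2(-d[0],d[1]))
yaw=.786;x=np.array([np.cos(yaw),np.sin(yaw)]);print("centre",a.mean(0)-49*x)
n=toz(p,[q((221,268)),q((580,262)),q((397,80))],36)[:,:2];print("notch mid",n[:2].mean(0),n.round(1).tolist())
m,c=mask(p,"tray");w=toz(p,contour(m),49)[:,:2]
print(c,least_squares(lambda v:np.hypot(*(w-v[:2]).T)-85,[500,-219],loss="soft_l1",f_scale=1).x)
print("block far edge mid",toz(p,[q((401,365))],221)[:,:2],s["eef_pos"][:2]+40*x)
E
```

```text
[[ 512.5 -160.1]
 [ 558.8 -206.3]] 65.38126973416398 yaw 0.7861800577692241
centre [ 501.02352498 -217.90821829]
notch mid [ 500.79424208 -216.88137128] [[428.7, -147.2], [572.9, -286.5], [570.9, -144.2]]
0.9 [ 500.74235422 -216.25411072]
block far edge mid [[ 487.62932022 -230.72614204]] [ 487.16141493 -232.64312046]
```

```bash
python3 -m crank '[{"offset":[0.01,0.01,0],"spin":0},{"offset":[0.025,0.025,0],"spin":0},{"offset":[0.038,0.039,-0.01],"spin":0},{"offset":[0.0415,0.043,-0.035],"spin":0},{"offset":[0.0415,0.043,-0.065],"spin":0},{"offset":[0.0415,0.043,-0.095],"spin":0},{"offset":[0.0415,0.043,-0.115],"spin":0},{"offset":[0.0415,0.043,-0.12],"spin":0}]'
python3 -m crank '[{"offset":[0,0,-0.005],"spin":0},{"offset":[0,0,-0.01],"spin":0},{"offset":[0,0,-0.015],"spin":0},{"offset":[0,0,-0.018],"spin":0},{"offset":[0,0,-0.02],"spin":0},{"offset":[0,0,-0.021],"spin":0},{"offset":[0,0,-0.0215],"spin":0},{"offset":[0,0,-0.0215],"spin":0}]'
```

```text
clock: 17.15
eef_pos: [499.2, -216.3, 71.0]
eef_rot: [-3.138, -0.001, 0.789]
wrist_force: [-0.4, -0.4, -0.9]
finger_gap: 46.1
clock: 17.82
eef_pos: [499.6, -216.4, 51.1]
eef_rot: [-3.139, -0.002, 0.789]
wrist_force: [-5.6, 3.8, 13.0]
finger_gap: 45.5
```

```bash
python3 -m crank '[{"offset":[0,0,0.0005],"spin":0},{"offset":[0,0,0.0005],"spin":0},{"offset":[0,0,0.0005],"spin":0},{"offset":[0,0,0.0005],"spin":0},{"offset":[0,0,0.0005],"spin":0},{"offset":[0,0,0.0005],"spin":0},{"offset":[0,0,0.0005],"spin":0},{"offset":[0,0,0.0005],"spin":0}]' 0.68
python3 -m crank '[{"offset":[0,0,0.01],"spin":0},{"offset":[0,0,0.03],"spin":0},{"offset":[0,0,0.06],"spin":0},{"offset":[0,0,0.09],"spin":0},{"offset":[-0.02,-0.02,0.11],"spin":0},{"offset":[-0.045,-0.045,0.12],"spin":0},{"offset":[-0.06,-0.06,0.12],"spin":0},{"offset":[-0.06,-0.06,0.12],"spin":0}]'
python3 - <<'E'
from h import *
p=shot("wrist");im=p["pixels"][...,::-1].copy();s=manip.read_state()
print(s["eef_pos"],s["wrist_force"])
m,c=mask(p,"block");w=toz(p,contour(m),79)[:,:2];print(c,cv2.minAreaRect(w.astype(np.float32)))
cv2.imwrite("pics/w7c.png",cv2.resize(im[0:300,120:520],(800,600)))
E
```

```text
clock: 18.48
eef_pos: [499.6, -216.4, 51.5]
eef_rot: [-3.139, -0.002, 0.789]
wrist_force: [0.5, 0.6, -0.6]
finger_gap: 64.0
clock: 19.15
eef_pos: [437.8, -278.7, 173.2]
eef_rot: [-3.141, -0.001, 0.786]
wrist_force: [0.2, 0.0, 0.3]
finger_gap: 63.7
[ 438.7742713  -277.51420095  172.67069483] [-1.09662366  0.45002921  0.71369572]
0.62 ((500.1943664550781, -215.35592651367188), (80.76083374023438, 46.96583938598633), 45.44092559814453)
```

View pics/w7c.png

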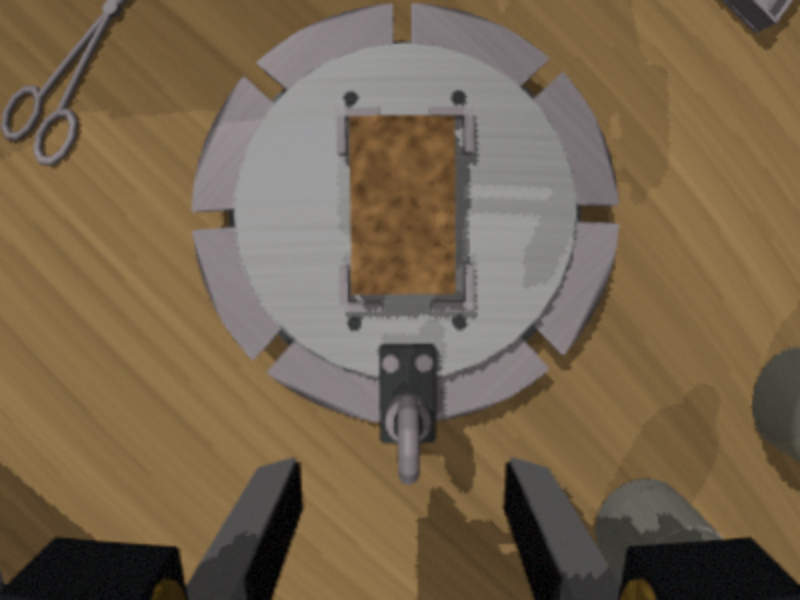

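The block is in the pocket, inside all four angles, cork up (crop (403,205)). To confirm the pin is home, I'll touch the top of the ring lightly with shut fingers. Contact should come at z of about 118, or about 128 if the pin is riding on the ring.

```bash
python3 -m crank '[{"offset":[-0.004,-0.005,-0.005],"spin":0},{"offset":[-0.008,-0.0113,-0.015],"spin":0},{"offset":[-0.008,-0.0113,-0.025],"spin":0},{"offset":[-0.008,-0.0113,-0.032],"spin":0},{"offset":[-0.008,-0.0113,-0.038],"spin":0},{"offset":[-0.008,-0.0113,-0.042],"spin":0},{"offset":[-0.008,-0.0113,-0.042],"spin":0},{"offset":[-0.008,-0.0113,-0.042],"spin":0}]' 0
python3 -m crank '[{"offset":[0,0,-0.001],"spin":0},{"offset":[0,0,-0.002],"spin":0},{"offset":[0,0,-0.003],"spin":0},{"offset":[0,0,-0.004],"spin":0},{"offset":[0,0,-0.005],"spin":0},{"offset":[0,0,-0.006],"spin":0},{"offset":[0,0,-0.007],"spin":0},{"offset":[0,0,-0.007],"spin":0}]'
```

```text
clock: 19.92
eef_pos: [431.6, -287.9, 130.1]
eef_rot: [-3.14, -0.002, 0.788]
wrist_force: [-0.1, -0.4, -0.4]
finger_gap: 13.9
clock: 20.58
eef_pos: [431.5, -287.8, 122.9]
eef_rot: [-3.139, -0.002, 0.788]
wrist_force: [-0.6, 0.5, -0.3]
finger_gap: 0.6
```

```bash
python3 -m crank '[{"offset":[0,0,-0.001],"spin":0},{"offset":[0,0,-0.002],"spin":0},{"offset":[0,0,-0.003],"spin":0},{"offset":[0,0,-0.0035],"spin":0},{"offset":[0,0,-0.0035],"spin":0},{"offset":[0,0,-0.0035],"spin":0},{"offset":[0,0,-0.0035],"spin":0},{"offset":[0,0,-0.0035],"spin":0}]'
```

```text
clock: 21.25
eef_pos: [431.5, -287.8, 119.5]
eef_rot: [-3.139, -0.002, 0.788]
wrist_force: [0.6, 1.2, 0.0]
finger_gap: 0.3
```

With no contact at z = 119.5, the pin has risen less than about 1.5 mm, so it is home. I'll retreat and do a final check.

```bash
python3 -m crank '[{"offset":[0,0,0.02],"spin":0},{"offset":[0,0,0.05],"spin":0},{"offset":[0,0.01,0.08],"spin":0},{"offset":[-0.01,0.04,0.11],"spin":0},{"offset":[-0.02,0.07,0.13],"spin":0},{"offset":[-0.03,0.1,0.14],"spin":0},{"offset":[-0.03,0.11,0.14],"spin":0},{"offset":[-0.03,0.11,0.14],"spin":0}]'
python3 - <<'E'
from h import *
p=shot("scene");im=p["pixels"][...,::-1].copy();cv2.imwrite("pics/s9.png",im)
for t in["flap","block","cup","bottle","jar","loupes","needle_holder"]:
    print(t,[(np.round(d["location"]).tolist(),round(d["conf"],2)) for d in manip.search_frame(p,t)[:1]])
E
```

```text
clock: 21.92
eef_pos: [401.6, -176.5, 260.3]
eef_rot: [-3.141, -0.003, 0.79]
wrist_force: [-0.2, -0.2, 0.7]
finger_gap: 0.6
flap [([646.0, 257.0, 105.0], 0.55)]
block [([512.0, -202.0, 80.0], 0.48)]
cup [([514.0, -201.0, 50.0], 0.71)]
bottle [([486.0, -441.0, 77.0], 0.87)]
jar [([630.0, -455.0, 55.0], 0.67)]
loupes [([792.0, 203.0, 24.0], 0.78)]
needle_holder [([489.0, -439.0, 79.0], 0.68)]
```

View pics/s9.png

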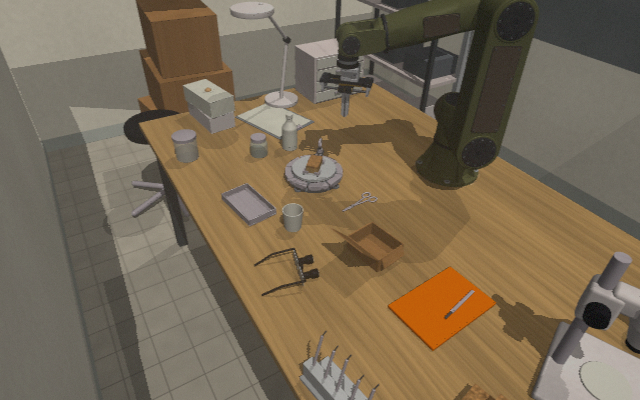

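The flap is well back at (345,240), the block is on the turntable at (315,163), the bystanders are where they were, and the arm is clear.

```bash
python3 -c "
from cell import manip
print(manip.sign_off())"
```

```text
the job is handed in; nothing more can be done
None
```

The job is done and handed in at about 22 s on the robot's clock, against the 67 s limit; the hand-in gave no verdict. I indexed the plate first, then opened the flap, then placed the block.

- **Turntable:** I lifted the ring about 13 mm, turned it 45° anticlockwise and let it drop. The pocket then measured 0.786 rad. Shut fingers brought down over the ring met nothing at z = 119.5 mm, so the pin stands less than about 1.5 mm above home.
- **Flap:** The push should have left it at about 2.3 rad. The final picture shows it well past upright.
- **Block:** It lies cork up inside the four corner angles. It measured about 2 mm from the pocket centre, with its long axis within 0.01 rad.
- **Bystanders:** All look unmoved in the last picture.

Checks that disagreed:
- **Cup and needle holder:** In the last scene picture the network put the cup on the turntable and the needle holder at the bottle. The picture shows both in their original places.
- **Force when lowering the ring:** The wrist force read 38 N as I lowered the gripped ring into the notch, which could have meant the pin was not seating. It fell to zero on release, and the finger test above ruled out a raised pin.

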